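Load the slide carrier under the spring dust flap of the slide imager

ROBOT

A 7-joint arm with a two-finger parallel gripper is mounted at the origin on the work surface. World frame = base frame: x ahead of the robot, y to its left, z up, the work surface at z = 0. Lengths are in mm, angles in degrees, forces in N, time in s.
With the tool pointing down it reaches from about 400 to 875 mm from the base axis. Payload 4.4 kg.
Tool frame: the origin (TCP) lies on the mounting face of the last link; the fingertips stand 173 mm ahead of it and the grasp point (between the pads) lies 155 mm ahead of it (env.tcp_to_tips is the y of the fingertips in the tool frame, in mm); y points along the fingers, z is the direction in which the jaws open and shut, and the axes are right-handed (so a half turn about y gives the same grasp; the last joint's range is limited). The gripper opens to 85 mm and grips with 20 to 120 N. Pads are 22 mm wide; open, the fingers measure 114 mm over their backs; the gripper's body (76 mm by 85 mm) begins 54 mm behind the grasp point. The pads swing forward as they close: fully open they stand 13 mm farther back than shut.
Start: joints at [-69.374, 36.005, 2.206, 86.941, -1.547, 57.084, -1.146], TCP at [268.466, 591.981, 404.713] pointing down, gripper open.
Joint ranges: [-175.42, 175.42], [-21.48, 121.26], [-71.46, 75.88], [10.55, 141.38], [-63.04, 243.04], [13.31, 113.54], [-168.57, 168.57]. Speed limits (degrees/s): [147.25, 147.25, 180, 180, 180, 180, 180].

INTERFACE

Orientations are given as a 3x3 rotation matrix whose columns are the frame's x, y, z axes.
In Python, from bench import env gives the robot as it stands.
- The arm moves only by the tool send_rows, never from a script. Its argument "increments" is a list of rows, each an object of numbers: "grip": the closure, from -1 (fully open) to 1 (shut); "x", "y", "z": the shift along the tool's x, y, z in units of 25 mm (1.0 is 25 mm); "yaw": the turn about the tool's y in units of 5 degrees (1.0 is 5 degrees). In form: [{"grip": .., "x": .., "y": .., "z": .., "yaw": ..}, ...]. A call has 1 to 5 rows; each row is the pose to reach, as a shift and turn from the pose measured when the call began, along the tool's axes at that moment; what a row does not reach only later rows make up. A row lasts 1/12 s, in which the tool goes at most 41.7 mm and 7.16 degrees, less where a joint would pass 70% of its speed; a pose out of reach is approached as far as the arm can. A call with a gripper value outside its range is refused whole. The fingers move at their own pace and stop on an object; "force" is the grip in N (left out, the last holds). Time passes only in rows, so rows that repeat a pose let the fingers close. It gives the time, the measured TCP pose, the force and the opening at its end, in the units of the state.
- env.get_state(): the state, without advancing time (a new reading comes with each control period).
- env.camera(name): name is "scene" or "top"; returns a dict with "pixels" (384x512x3 uint8, red, green, blue), "fx", "fy", "cx", "cy" (pixels), "dist_coeffs" ([k1, k2, p1, p2, k3] as OpenCV has them; the pictures are not rectified), "world_from_camera" (4x4, takes a point from camera to world coordinates). Camera axes: x right, y up, looking along -z (the intrinsics and any distortion apply to the point x, -y, -z); pixel columns grow to the right and rows downward; lengths in mm; the calibration is good to about 2 mm. A picture is of the moment at which its call begins. There is no depth.
- env.close_job(): hands the job in, once; it reports no verdict.
Trained networks look in the newest picture that a camera, given by its name, has taken for a name from the list of things; names that differ only in an ending like _2 or _b are one class to them, and where a whole thing is asked for, a point or a joint stands for the part that bears it (a point fixed in the world has none). Each returns a list of dicts, best first, with "p" (0 to 1); they miss things now and then, are a little off and sometimes report something else, mostly with a low value. They report only what shows in the picture. A call takes as long as a camera call. They do not tell look-alikes from the thing itself.
- env.silhouettes(camera, thing): "mask" (384x512 bool, what is visible of it).
- env.landmark_of(camera, thing): "centre" ([x, y, z] in mm, in world coordinates, good to about 4 mm: a listed point, or the origin of a listed thing).
The state is a dict: "time_s": time; "joint_positions": joint angles; "joint_vel": joint speeds; "joint_efforts": joint torques, N m; "position": TCP position; "orientation": TCP orientation; "contact_force": force on the tool from outside, world axes, zero at the start; "ft_torque": the same for the moment, N m; "opening": finger opening in mm.
Only numpy, scipy, OpenCV 4.12 (cv2) and the standard library are available. Lean on these libraries where they do the work, as an engineer would, in place of code of your own. Each camera call takes 0.05 s, during which the arm holds its last target. There are 200 camera calls.

TASK

Load the slide carrier waiting on the imager's loading shelf: press the thumb lever down with one fingertip to hold the spring-closed dust flap well open, and keep holding it clear of the carrier while the other fingertip pushes the carrier straight in under it, until its front plate sits flush against the imager all the way across. Then let go, so that the flap comes down on the carrier. The carrier is only pushed, never lifted or tipped, and the other things on the bench stay where they are.

Things in the scene. Friction and masses are not known exactly. Their poses are not given: they have to be found in the camera images.
- imager: White slide imager, fixed. Origin on the bench below the middle of its loading mouth, in the plane of the mouth's front faces; x points level INTO it (the push direction), y left when looking in, z up. Body behind the mouth: 190 mm wide, 112 mm high from x 45 mm; camera housing on top from x 125 mm, up to 187 mm.
- shelf (a point): Middle of the loading shelf's front edge, on its top face: imager x -72, y 0, 50 mm above the bench; axes as the imager. The level shelf is 96 mm wide and runs on into the bay; side rails 5 mm high, inner faces y +-44, outer +-48 mm.
- mouth (a point): Middle of the mouth on the bay floor: imager x 0, y 0, 50 mm above the bench; axes as the imager. Cheeks at y 44 to 54 mm either side, x 0 to 45 mm, tops 104 mm above the bench; the carrier's front plate stops flat against their front faces (x 0).
- carrier: Loose steel slide carrier, about 0.24 kg, on the shelf between the rails (2 mm play a side). Origin: centre of its body's underside; x forward (into the imager), z up. Body x -22 to 22, y +-42 mm, 7 mm thick, end rims 11 mm high. Upright front plate at its tail: x -27 to -22, y +-50, 8 to 28 mm high; push its outer face near the middle. Home: origin at imager x 22 mm.
- lever_hub (a point): Black thumb lever on the right-hand (imager -y) end of the flap's shaft. Point on the shaft axis at mid-mouth: imager x 16, y 0, 94 mm above the bench. Flat bar 22 mm wide (y -58 to -80), 5 mm thick, 8 to 95 mm out from the shaft towards the loading side, beside the shelf. Nothing below it down to the bench.
- lever_pad (a point): Point on the lever's top face, middle of its width (y -69), 80 mm from the shaft. At rest the lever rises 32 degrees from the shaft: its end is 145 mm above the bench, 65 mm in front of the mouth. Pressing takes 1 to 5 N at a fingertip, which may slide along the top towards the shaft at constant height: that only opens the flap further.
- flap_edge (a point): Grey spring-closed dust flap, 85 mm wide, 3 mm thick, hanging 41 mm from the shaft to 3 mm above the bay floor. It swings inward and up. Point at the middle of its lower edge (41 mm from the shaft axis, which lies at imager x 16 mm, 94 mm above the bench).
- flap (a joint): Turn of flap and lever together, rad: 0 closed (flap vertical), growing as the lever is pressed, at most 1.9. The lever's slope below level is this minus 0.559. The flap's edge clears the carrier's rims above 0.64; well open means above 0.85. The spring gives 0.07 N m at 0 and 0.18 at 1.55. Let go on the carrier, it rests on the rims at about 0.64.
- dish: Bystander: closed round dish with blue lid, 61 mm across, 15 mm high, on the bench; origin centre of underside.
- jar: Bystander: small closed specimen jar, 48 mm across, 62 mm high; origin centre of underside.
- marker: Bystander: marker pen lying, 138 mm long along its x, 12 mm thick; origin on its underside, 70 mm from its tail.
- scalpel: Bystander: scalpel lying, about 142 mm long along its x, 4 mm high; origin on its underside.
- forceps: Bystander: steel forceps lying, about 115 mm long along x, 8 mm high; origin on its underside.
- mailer: Bystander: white flat slide mailer, 80 x 34 x 16 mm; origin centre of underside.
- dimmer: Bystander: black lamp dimmer box, 60 x 50 x 35 mm with a round knob to 53 mm; origin centre of underside.
Not all that is in view belongs to the job. There is more than one size of the carrier; the job needs the middle-sized.

How it is judged:
By the outcome, as a careful person would: the job done as asked, in the order asked, and still so for the second after the job is handed in, with the robot touching nothing.
It also fails if it takes over 38 s, if anything falls off the work surface, if the arm or the gripper's body presses on something with over 40 N, if the wrist force passes 120 N, or if a joint passes its speed limit or range.

## Working session

There is one attempt and no reset: what is moved stays moved. The work goes in short steps, Python scripts to look and compute and a tool call to move; the robot and the scene stay as the last step left them, time stands still between calls to the robot, and variables do not carry over. Pictures are saved under pics/ and viewed, about 8 in all and at most 12, crops included, and the job is handed in when it is done.

Besides the shell and the picture viewer there is one more tool, called after "Call:" in YAML: its name, and indented under it one key for each argument. send_rows: Moves the arm, as the interface text tells. Its arguments: {"type":"object","properties":{"increments":{"type":"array","items":{"type":"object","properties":{"grip":{"type":"number"},"x":{"type":"number"},"y":{"type":"number"},"z":{"type":"number"},"yaw":{"type":"number"}}}},"force":{"type":"number"}},"required":["increments"]}

```bash
mkdir -p pics; ls; python3 - <<'E'
from bench import env
import cv2,numpy as np
for c in("scene","top"):
    d=env.camera(c); cv2.imwrite(f"pics/{c}0.png",d["pixels"][:,:,::-1])
    print(c,d["fx"],np.round(d["world_from_camera"],3).tolist(),d["dist_coeffs"])
    for t in "imager shelf mouth carrier lever_hub lever_pad flap_edge dish jar marker scalpel forceps mailer dimmer".split():
        print(t,[(round(r["p"],2),np.round(r["centre"]).tolist()) for r in env.landmark_of(c,t)])
s=env.get_state();print(s)
E
```

```text
pics
scene 411.4161126170497 [[-0.86, -0.438, 0.262, 786.503], [0.51, -0.729, 0.457, 384.125], [-0.009, 0.527, 0.85, 983.624], [0.0, 0.0, 0.0, 1.0]] [-0.10419065  0.          0.          0.          0.        ]
imager [(0.61, [512.0, -48.0, 6.0])]
shelf [(0.78, [504.0, -122.0, 53.0])]
mouth [(0.91, [509.0, -48.0, 48.0]), (0.6, [662.0, -31.0, 3.0]), (0.44, [578.0, -98.0, 138.0])]
carrier [(0.79, [656.0, -141.0, -3.0]), (0.65, [318.0, 229.0, -2.0]), (0.6, [508.0, -70.0, 44.0])]
lever_hub [(0.81, [507.0, -32.0, 96.0])]
lever_pad [(0.97, [576.0, -100.0, 138.0])]
flap_edge [(0.65, [506.0, -122.0, 53.0]), (0.28, [576.0, -98.0, 138.0])]
dish [(0.77, [408.0, -72.0, 3.0])]
jar [(0.57, [668.0, -31.0, 1.0]), (0.51, [385.0, -296.0, -2.0])]
marker [(0.61, [577.0, -99.0, 137.0]), (0.6, [499.0, -323.0, -1.0]), (0.57, [513.0, -45.0, 47.0]), (0.47, [508.0, -169.0, -2.0])]
scalpel [(0.56, [388.0, -294.0, -5.0])]
forceps [(0.49, [437.0, -392.0, -2.0])]
mailer [(0.9, [496.0, -320.0, -2.0]), (0.52, [405.0, -74.0, -0.0])]
dimmer [(0.63, [553.0, -392.0, 3.0])]
top 427.74799894603916 [[-0.039, 0.977, -0.209
[... 899 characters left out ...]
  -1.14793952]), 'joint_vel': array([ 0.03763425, -0.10610127, -0.0603821 ,  0.03505205,  0.00836875,
       -0.04009865,  0.00848926]), 'joint_efforts': array([-1.14018494e-03, -5.63277340e+01,  1.22521888e+00, -1.93778390e+01,
        1.09341359e-02,  1.80570019e-03, -7.86931480e-06]), 'position': array([268.44835052, 591.97687846, 404.70244541]), 'orientation': array([[ 9.10682881e-01, -7.41383446e-05,  4.13106142e-01],
       [-4.13106144e-01, -1.28946174e-05,  9.10682883e-01],
       [-6.21896758e-05, -9.99999997e-01, -4.23699130e-05]]), 'contact_force': array([-0.77108224, -0.4739868 ,  0.80738709]), 'ft_torque': array([0.01994734, 0.00309053, 0.01775042]), 'opening': 85.1880201914992}
```

```bash
python3 - <<'E'
import cv2,numpy as np
a=cv2.imread("pics/scene0.png");b=cv2.imread("pics/top0.png")
cv2.imwrite("pics/both.png",np.vstack([cv2.resize(a,(400,300)),cv2.resize(b,(400,300))]))
E
```

```text
(no output)
```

View pics/top0.png

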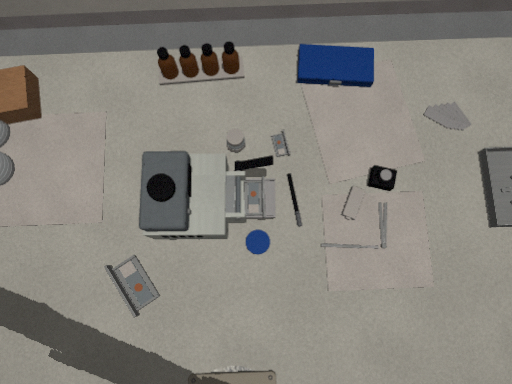

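View pics/scene0.png

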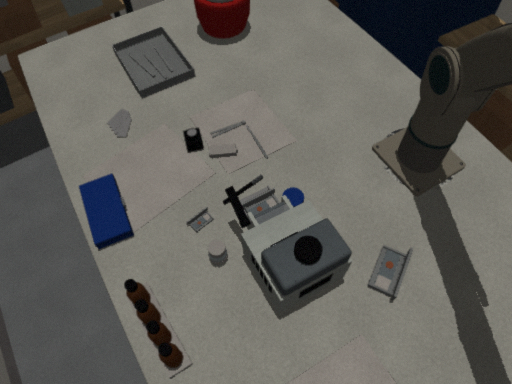

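```bash
cat > h.py <<'E'
import cv2,numpy as np
def proj(d,P):
    T=np.linalg.inv(d["world_from_camera"]); p=np.c_[P,np.ones(len(P))]@T.T
    p=p[:,:3]*[1,-1,-1]
    K=np.array([[d["fx"],0,d["cx"]],[0,d["fy"],d["cy"]],[0,0,1]])
    return cv2.projectPoints(p,np.zeros(3),np.zeros(3),K,np.array(d["dist_coeffs"],float))[0][:,0]
def im2w(P,pose):  # imager->world ; pose x,y,yaw(deg) of push direction rel. to world +y
    x,y,a=pose;a=np.radians(a+90);c,s=np.cos(a),np.sin(a);P=np.array(P,float)
    return np.c_[x+c*P[:,0]-s*P[:,1],y+s*P[:,0]+c*P[:,1],P[:,2]]
def box(x0,x1,y0,y1,z): return [[x0,y0,z],[x1,y0,z],[x1,y1,z],[x0,y1,z],[x0,y0,z]]
def draw(d,pose,cx,roi,path,k=5):
    c0,r0,c1,r1=roi
    I=cv2.resize(d["pixels"][r0:r1,c0:c1,::-1],None,fx=k,fy=k,interpolation=cv2.INTER_CUBIC)
    L=[(box(-72,0,-48,48,50),(0,255,0)),(box(0,45,44,54,104),(255,0,0)),(box(0,45,-54,-44,104),(255,0,0)),
       (box(45,45.1,-95,95,112),(0,0,255)),(box(cx-27,cx-22,-50,50,78),(0,255,255)),(box(cx-22,cx+22,-42,42,61),(255,0,255))]
    for P,col in L:
        q=(proj(d,im2w(P,pose))-[c0-.5,r0-.5])*k
        cv2.polylines(I,[np.int32(q)],False,col,1)
    cv2.imwrite(path,I)
E
python3 - <<'E'
from bench import env
from h import *
import pickle
D={c:env.camera(c) for c in("top","scene")};pickle.dump(D,open("d0.pkl","wb"))
pose=(508.5,-46,0)
draw(D["top"],pose,-22,(205,135,295,240),"pics/a.png",6)
draw(D["scene"],pose,-22,(215,165,325,255),"pics/b.png",6)
A=cv2.imread("pics/a.png");B=cv2.imread("pics/b.png")
print(A.shape,B.shape)
E
```

```text
(630, 540, 3) (540, 660, 3)
```

View pics/a.png

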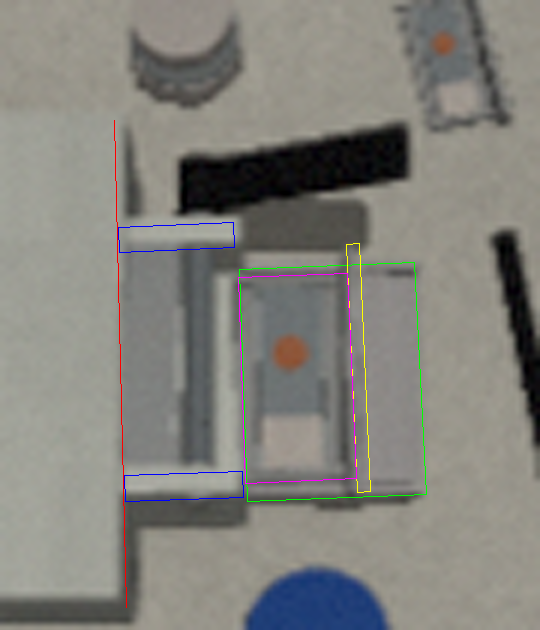

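View pics/b.png

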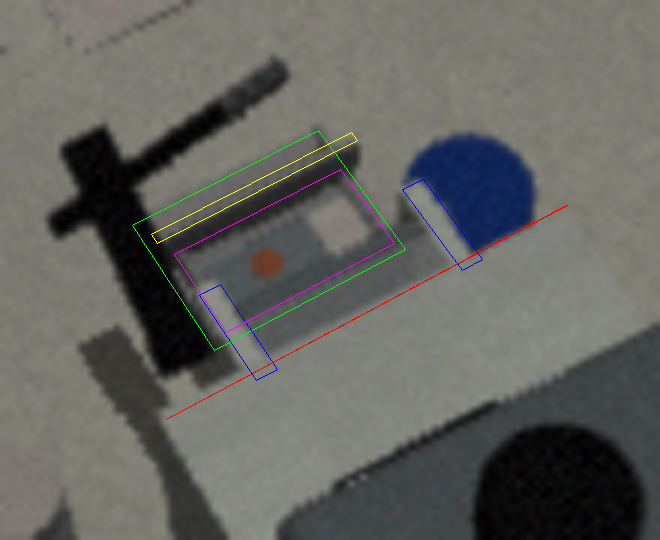

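```bash
python3 - <<'E'
from h import *
import pickle
from scipy.optimize import minimize
D=pickle.load(open("d0.pkl","rb"))
G={}
for c,d in D.items():
    g=cv2.GaussianBlur(d["pixels"].astype(np.float32),(0,0),0.8)
    gx=cv2.Sobel(g,cv2.CV_32F,1,0);gy=cv2.Sobel(g,cv2.CV_32F,0,1)
    G[c]=(gx,gy)
def seg(a,b,n=40): return np.linspace(a,b,n)
def score(pose,S,cams):
    t=0
    for c in cams:
        for s in S:
            q=proj(D[c],im2w(s,pose)); v=q[-1]-q[0]; n=np.array([-v[1],v[0]])/np.hypot(*v)
            m=[cv2.remap(G[c][i],q[:,0:1].astype(np.float32),q[:,1:2].astype(np.float32),cv2.INTER_LINEAR)[:,0] for i in(0,1)]
            g=m[0]*n[0]+m[1]*n[1]
            t+=min(np.abs(g.mean(0)).max(),150)
    return t
S_top=[seg((45,-92,112),(45,-56,112)),seg((45,56,112),(45,92,112)),seg((-72,-40,50),(-72,40,50)),seg((-70,48,55),(-54,48,55)),
 seg((2,54,104),(43,54,104)),seg((2,44,104),(43,44,104)),seg((0,45,104),(0,53,104)),seg((0,-45,104),(0,-53,104)),seg((50,95,112),(120,95,112)),seg((50,-95,112),(120,-95,112))]
for cams in(("top",),("top","scene")):
    best=max(((score((508.5+dx,-46+dy,a),S_top,cams),dx,dy,a) for a in np.arange(-4,4.1,.5) for dx in range(-6,7,1) for dy in range(-6,7,1)))
    r=minimize(lambda p:-score(p,S_top,cams),(508.5+best[1],-46+best[2],best[3]),method="Nelder-Mead",options={"initial_simplex":[[508.5+best[1],-46+best[2],best[3]],[509.5+best[1],-46+best[2],best[3]],[508.5+best[1],-45+best[2],best[3]],[508.5+best[1],-46+best[2],best[3]+.5]]})
    print(cams,best,r.x,-r.fun)
pose=r.x
for c in("top","scene"):
    f=lambda cx:score(pose,[seg((cx-22,-38,78),(cx-22,38,78)),seg((cx-27,-38,78),(cx-27,38,78))],(c,))
    xs=np.arange(-35,5,.5);v=[f(x) for x in xs];o=np.argsort(v)[::-1][:6];print(c,xs[o],np.round(np.array(v)[o]))
draw(D["top"],pose,-22,(205,135,295,240),"pics/a1.png",6)
draw(D["scene"],pose,-22,(215,165,325,255),"pics/b1.png",6)
A=cv2.imread("pics/a1.png")[:540,:400];B=cv2.imread("pics/b1.png")[:,:400]
A=cv2.imread("pics/a1.png")[90:,60:460];cv2.imwrite("pics/ab1.png",np.hstack([A,B]))
E
```

```text
('top',) (np.float64(1137.399313761078), 3, 0, np.float64(-2.0)) [511.04927395 -45.69941299  -2.04935525] 1146.544754444304
('top', 'scene') (np.float64(2163.54016331854), 2, -1, np.float64(-1.5)) [510.0296236  -47.03023492  -1.76694153] 2181.075948687646
top [-15.5 -15.  -16.  -14.5 -20.5 -20. ] [156. 150. 144. 141. 140. 137.]
scene [-18.  -17.5 -18.5 -17.  -19.  -19.5] [242. 241. 240. 237. 237. 231.]
```

View pics/ab1.png

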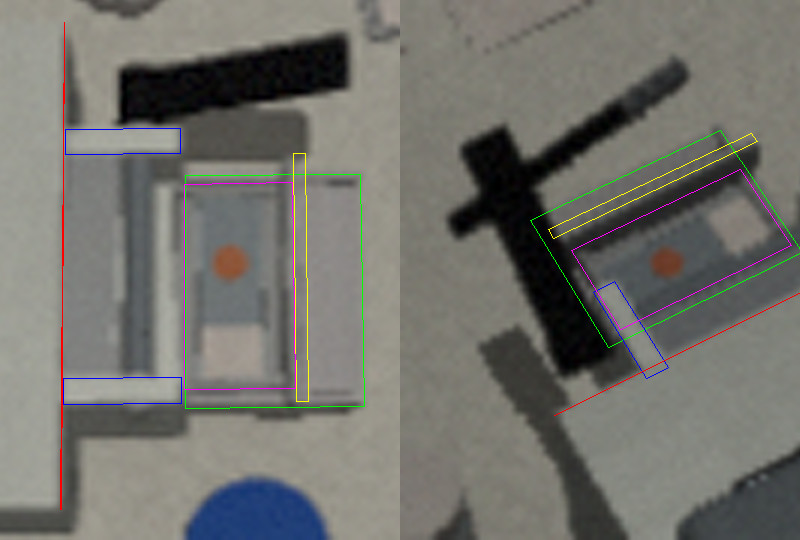

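Call:
send_rows:
  increments:
    - {"grip": -0.3, "x": 21.6, "z": -21.1, "yaw": 13.5}
    - {"grip": -0.3, "x": 21.6, "z": -21.1, "yaw": 13.5}
    - {"grip": -0.3, "x": 21.6, "z": -21.1, "yaw": 13.5}
    - {"grip": -0.3, "x": 21.6, "z": -21.1, "yaw": 13.5}
    - {"grip": -0.3, "x": 21.6, "z": -21.1, "yaw": 13.5}

```text
invalid input at $.increments[0]: expected keys grip, x, y, z, yaw
```

Call:
send_rows:
  increments:
    - {"grip": -0.3, "x": 21.6, "y": 0, "z": -21.1, "yaw": 13.5}
    - {"grip": -0.3, "x": 21.6, "y": 0, "z": -21.1, "yaw": 13.5}
    - {"grip": -0.3, "x": 21.6, "y": 0, "z": -21.1, "yaw": 13.5}
    - {"grip": -0.3, "x": 21.6, "y": 0, "z": -21.1, "yaw": 13.5}
    - {"grip": -0.3, "x": 21.6, "y": 0, "z": -21.1, "yaw": 13.5}

```text
time_s: 2.02
position: [344.4, 396.0, 404.9]
orientation: [[0.492, 0.0, 0.871], [-0.871, 0.001, 0.492], [-0.0, -1.0, 0.001]]
contact_force: [0.3, -0.2, -0.4]
opening: 55.5
```

```bash
cat > g.py <<'E'
import sys,numpy as np
from bench import env
# usage: g.py imx imy tcpz [ang] -> increments to that TCP pose (imager frame), plus state
s=env.get_state();R=s["orientation"];p=s["position"]
a=np.radians(-1.9);f=np.array([-np.sin(a),np.cos(a),0]);l=np.array([-np.cos(a),-np.sin(a),0]);o=np.array([510,-47,0])
yaw=np.degrees(np.arctan2(R[1,2],R[0,2]))+1.9
print("t",s["time_s"],"im",np.round([(p-o)@f,(p-o)@l,p[2]],1),"yawerr",round(yaw,2),"F im",np.round([s["contact_force"]@f,s["contact_force"]@l,s["contact_force"][2]],1),"open",round(s["opening"],1),"q",np.round(s["joint_positions"]))
if len(sys.argv)>3:
    x,y,z=map(float,sys.argv[1:4]);w=o+f*x+l*y+[0,0,z]-[0,0,0]
    print("inc",np.round(R.T@(w-p)/25,2),"yaw",round(yaw/5,2))
E
python3 g.py -64 -34 390
```

```text
t 2.0167 im [437.2 180.2 404.9] yawerr 31.35 F im [-0.2 -0.3 -0.4] open 55.5 q [-61.  26.  12. 107.  -7.  47. -15.]
inc [21.58  0.59 -3.12] yaw 6.27
```

Call:
send_rows:
  increments:
    - {"grip": -0.3, "x": 21.6, "y": 0, "z": -3.1, "yaw": 6.3}
    - {"grip": -0.3, "x": 21.6, "y": 0, "z": -3.1, "yaw": 6.3}
    - {"grip": -0.3, "x": 21.6, "y": 0, "z": -3.1, "yaw": 6.3}
    - {"grip": -0.3, "x": 21.6, "y": 0, "z": -3.1, "yaw": 6.3}
    - {"grip": -0.3, "x": 21.6, "y": 0, "z": -3.1, "yaw": 6.3}

```text
time_s: 2.43
position: [419.9, 201.9, 405.1]
orientation: [[-0.041, 0.001, 0.999], [-0.999, 0.001, -0.041], [-0.001, -1.0, 0.001]]
contact_force: [0.6, 1.5, 0.6]
opening: 55.4
```

```bash
python3 g.py -64 -34 390
```

```text
t 2.4333 im [245.8  98.3 405.1] yawerr -0.45 F im [ 1.5 -0.6  0.6] open 55.4 q [-46.  22.  23. 116. -12.  44. -18.]
inc [12.35  0.59  5.39] yaw -0.09
```

Call:
send_rows:
  increments:
    - {"grip": -0.3, "x": 12.3, "y": 0, "z": 5.4, "yaw": -0.1}
    - {"grip": -0.3, "x": 12.3, "y": 0, "z": 5.4, "yaw": -0.1}
    - {"grip": -0.3, "x": 12.3, "y": 0, "z": 5.4, "yaw": -0.1}
    - {"grip": -0.3, "x": 12.3, "y": 0, "z": 5.4, "yaw": -0.1}
    - {"grip": -0.3, "x": 12.3, "y": 0, "z": 5.4, "yaw": -0.1}

```text
time_s: 2.85
position: [495.6, 7.7, 405.1]
orientation: [[-0.032, 0.002, 0.999], [-0.999, 0.001, -0.032], [-0.002, -1.0, 0.002]]
contact_force: [0.5, 1.1, 0.3]
opening: 55.6
```

```bash
python3 g.py -64 -34 330
```

```text
t 2.85 im [ 54.2  16.2 405.1] yawerr 0.07 F im [ 1.2 -0.5  0.3] open 55.6 q [-20.  25.  23. 112. -13.  46.   8.]
inc [4.73 3.   2.  ] yaw 0.01
```

Call:
send_rows:
  increments:
    - {"grip": -0.3, "x": 4.7, "y": 0, "z": 2.0, "yaw": 0}
    - {"grip": -0.3, "x": 4.7, "y": 0, "z": 2.0, "yaw": 0}
    - {"grip": -0.3, "x": 4.7, "y": 1.5, "z": 2.0, "yaw": 0}
    - {"grip": -0.3, "x": 4.7, "y": 2.9, "z": 2.0, "yaw": 0}
    - {"grip": -0.3, "x": 4.7, "y": 2.9, "z": 2.0, "yaw": 0}

```text
time_s: 3.27
position: [540.8, -114.5, 328.0]
orientation: [[-0.037, -0.005, 0.999], [-0.999, 0.001, -0.037], [-0.0, -1.0, -0.005]]
contact_force: [-0.9, 1.4, -0.6]
opening: 55.7
```

```bash
python3 g.py -64 -34 285; python3 - <<'E'
from bench import env
from h import *
d=env.camera("top");draw(d,(510,-47,-1.9),-18,(195,125,295,225),"pics/c.png",4)
e=env.camera("scene");draw(e,(510,-47,-1.9),-18,(205,125,305,225),"pics/c2.png",4)
cv2.imwrite("pics/c3.png",np.hstack([cv2.imread("pics/c.png"),cv2.imread("pics/c2.png")]))
E
```

```text
t 3.2667 im [-66.5 -33.  328. ] yawerr -0.23 F im [ 1.3  0.9 -0.6] open 55.7 q [ -4.  35.  20. 107. -17.  41.  24.]
inc [-0.1   1.72  0.05] yaw -0.05
```

View pics/c3.png

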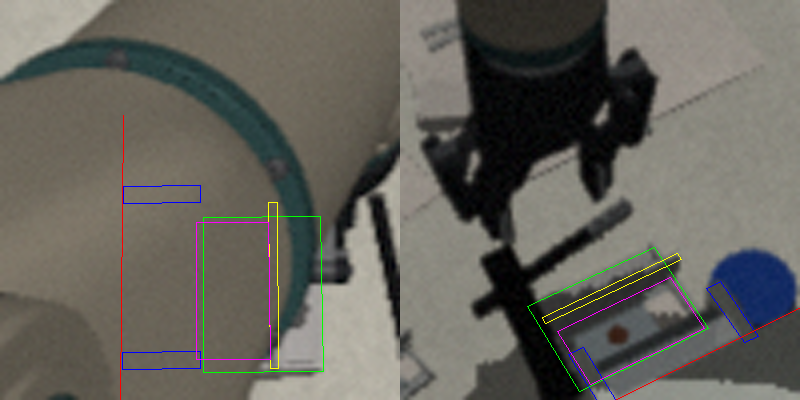

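Call:
send_rows:
  increments:
    - {"grip": -0.3, "x": -0.1, "y": 0.3, "z": 0, "yaw": 0}
    - {"grip": -0.3, "x": -0.1, "y": 0.6, "z": 0, "yaw": 0}
    - {"grip": -0.3, "x": -0.1, "y": 0.9, "z": 0, "yaw": 0}
    - {"grip": -0.3, "x": -0.1, "y": 1.2, "z": 0, "yaw": 0}
    - {"grip": -0.3, "x": -0.1, "y": 1.4, "z": 0, "yaw": 0}

```text
time_s: 3.78
position: [541.4, -108.1, 295.6]
orientation: [[-0.032, -0.002, 0.999], [-0.999, 0.003, -0.032], [-0.003, -1.0, -0.002]]
contact_force: [-0.5, -0.3, 1.3]
opening: 55.9
```

```bash
python3 g.py -64 -34 260
```

```text
t 3.7833 im [-60.  -33.4 295.6] yawerr 0.06 F im [-0.3  0.5  1.3] open 55.9 q [ -3.  38.  18. 109. -19.  36.  25.]
inc [0.16 1.43 0.03] yaw 0.01
```

Call:
send_rows:
  increments:
    - {"grip": -0.3, "x": 0.2, "y": 0.3, "z": 0, "yaw": 0}
    - {"grip": -0.3, "x": 0.2, "y": 0.7, "z": 0, "yaw": 0}
    - {"grip": -0.3, "x": 0.2, "y": 1.1, "z": 0, "yaw": 0}
    - {"grip": -0.3, "x": 0.2, "y": 1.4, "z": 0, "yaw": 0}
    - {"grip": -0.3, "x": 0.2, "y": 1.4, "z": 0, "yaw": 0}

```text
time_s: 4.2
position: [540.7, -113.1, 258.8]
orientation: [[-0.033, -0.004, 0.999], [-0.999, 0.003, -0.033], [-0.003, -1.0, -0.005]]
contact_force: [0.4, 0.0, 1.8]
opening: 55.6
```

```bash
python3 g.py -64 -34 240; python3 - <<'E'
from bench import env
from h import *
e=env.camera("scene");draw(e,(510,-47,-1.9),-18,(205,115,325,225),"pics/e.png",5)
E
```

```text
t 4.2 im [-65.1 -32.9 258.8] yawerr 0.04 F im [ 0.1 -0.4  1.8] open 55.6 q [ -1.  41.  16. 110. -20.  32.  27.]
inc [-0.04  0.75  0.05] yaw 0.01
```

View pics/e.png

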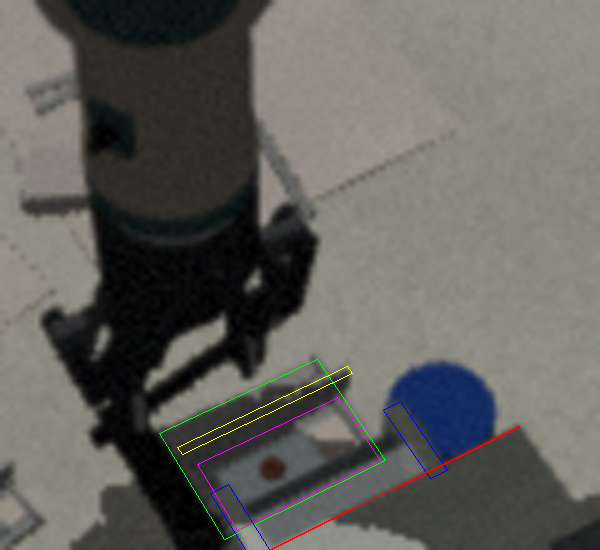

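```bash
python3 - <<'E'
import pickle
from h import *
d=pickle.load(open("d0.pkl","rb"))["scene"]
for z in(84,90,96,102):
  print(z,[np.round((proj(d,im2w([[x,y,z]],(510,-47,-1.9)))[0]-[204.5,114.5])*5).tolist() for x in(-56,-65) for y in(-4,8)])
E
```

```text
84 [[246.0, 388.0], [267.0, 378.0], [238.0, 375.0], [258.0, 365.0]]
90 [[246.0, 382.0], [267.0, 372.0], [238.0, 369.0], [258.0, 359.0]]
96 [[246.0, 375.0], [267.0, 366.0], [238.0, 362.0], [258.0, 353.0]]
102 [[246.0, 369.0], [267.0, 359.0], [237.0, 356.0], [258.0, 346.0]]
```

Call:
send_rows:
  increments:
    - {"grip": -0.3, "x": 0.05, "y": 0.3, "z": 0, "yaw": 0}
    - {"grip": -0.3, "x": 0.05, "y": 0.6, "z": 0, "yaw": 0}
    - {"grip": -0.3, "x": 0.05, "y": 0.9, "z": 0, "yaw": 0}
    - {"grip": -0.3, "x": 0.05, "y": 1.15, "z": 0, "yaw": 0}
    - {"grip": -0.3, "x": 0.05, "y": 1.15, "z": 0, "yaw": 0}

```text
time_s: 4.67
position: [540.3, -114.3, 229.4]
orientation: [[-0.032, -0.006, 0.999], [-0.999, 0.003, -0.032], [-0.003, -1.0, -0.006]]
contact_force: [0.7, -0.8, 0.3]
opening: 55.5
```

```bash
python3 g.py -58 -34 230; python3 - <<'E'
from bench import env
from h import *
e=env.camera("scene");draw(e,(510,-47,-1.9),-18,(205,125,325,235),"pics/f.png",5)
E
```

```text
t 4.6667 im [-66.2 -32.5 229.4] yawerr 0.04 F im [-0.8 -0.7  0.3] open 55.5 q [ -0.  44.  15. 111. -22.  29.  28.]
inc [-0.33 -0.02  0.06] yaw 0.01
```

View pics/f.png

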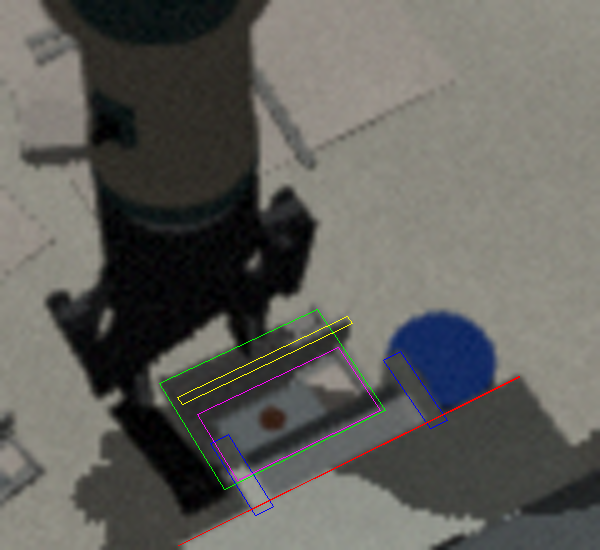

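```bash
python3 - <<'E'
import pickle
from h import *
d=pickle.load(open("d0.pkl","rb"))["scene"]
for th in(.6,.75,.9,1.05,1.2):
  s=th-.559; P=[[16-r*np.cos(s)+2.5*np.sin(s)*-1,y,94-r*np.sin(s)+2.5*np.cos(s)] for r in(95,30) for y in(-58,-80)]
  print(th,np.round((proj(d,im2w(P,(510,-47,-1.9)))-[204.5,124.5])*5).tolist())
E
```

```text
0.6 [[132.0, 339.0], [93.0, 357.0], [191.0, 434.0], [151.0, 453.0]]
0.75 [[134.0, 355.0], [96.0, 373.0], [191.0, 438.0], [152.0, 457.0]]
0.9 [[139.0, 374.0], [101.0, 392.0], [192.0, 444.0], [153.0, 463.0]]
1.05 [[145.0, 395.0], [108.0, 412.0], [194.0, 450.0], [155.0, 469.0]]
1.2 [[153.0, 417.0], [115.0, 434.0], [196.0, 457.0], [157.0, 476.0]]
```

Call:
send_rows:
  increments:
    - {"grip": -0.3, "x": -0.15, "y": 0, "z": 0.04, "yaw": 0}
    - {"grip": -0.3, "x": -0.3, "y": 0, "z": 0.04, "yaw": 0}
    - {"grip": -0.3, "x": -0.45, "y": 0, "z": 0.04, "yaw": 0}
    - {"grip": -0.3, "x": -0.6, "y": 0, "z": 0.04, "yaw": 0}
    - {"grip": -0.3, "x": -0.75, "y": 0, "z": 0.04, "yaw": 0}

```text
time_s: 5.13
position: [542.0, -95.9, 230.3]
orientation: [[-0.033, -0.005, 0.999], [-0.999, 0.002, -0.033], [-0.002, -1.0, -0.005]]
contact_force: [-1.0, -3.1, 0.9]
opening: 55.2
```

```bash
python3 g.py -34 -34 230
```

```text
t 5.1333 im [-47.8 -33.6 230.3] yawerr 0.01 F im [-3.1  0.9  0.9] open 55.2 q [ -2.  44.  15. 111. -22.  28.  26.]
inc [-0.55  0.01  0.02] yaw 0.0
```

Contact with the plate (about -3 N). Continue slowly.

Call:
send_rows:
  increments:
    - {"grip": -0.3, "x": -0.15, "y": 0, "z": 0, "yaw": 0}
    - {"grip": -0.3, "x": -0.3, "y": 0, "z": 0, "yaw": 0}
    - {"grip": -0.3, "x": -0.45, "y": 0, "z": 0, "yaw": 0}
    - {"grip": -0.3, "x": -0.6, "y": 0, "z": 0, "yaw": 0}
    - {"grip": -0.3, "x": -0.7, "y": 0, "z": 0, "yaw": 0}

```text
time_s: 5.55
position: [542.6, -78.4, 230.4]
orientation: [[-0.033, -0.005, 0.999], [-0.999, 0.001, -0.033], [-0.001, -1.0, -0.005]]
contact_force: [-0.7, -5.8, 1.3]
opening: 55.6
```

```bash
python3 g.py -20 -34 230; python3 - <<'E'
from bench import env
from h import *
e=env.camera("scene");draw(e,(510,-47,-1.9),0,(205,125,325,235),"pics/i.png",5)
E
```

```text
t 5.55 im [-30.3 -33.6 230.4] yawerr 0.0 F im [-5.8  0.5  1.3] open 55.6 q [ -4.  44.  15. 111. -22.  28.  25.]
inc [-0.41  0.02  0.02] yaw 0.0
```

View pics/i.png

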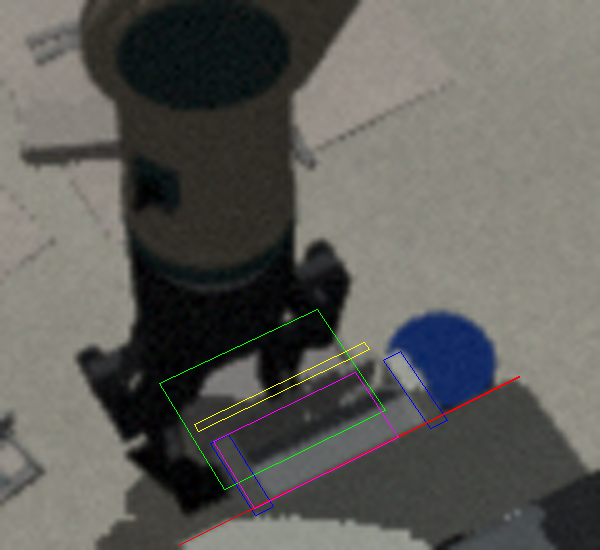

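Call:
send_rows:
  increments:
    - {"grip": -0.3, "x": -0.1, "y": 0, "z": 0, "yaw": 0}
    - {"grip": -0.3, "x": -0.2, "y": 0, "z": 0, "yaw": 0}
    - {"grip": -0.3, "x": -0.3, "y": 0, "z": 0, "yaw": 0}
    - {"grip": -0.3, "x": -0.36, "y": 0, "z": 0, "yaw": 0}
    - {"grip": -0.3, "x": -0.4, "y": 0, "z": 0, "yaw": 0}

```text
time_s: 6.02
position: [542.8, -68.8, 230.4]
orientation: [[-0.034, -0.005, 0.999], [-0.999, -0.0, -0.034], [0.0, -1.0, -0.005]]
contact_force: [-0.5, -7.7, 1.0]
opening: 55.7
```

```bash
python3 g.py -16 -34 230
```

```text
t 6.0167 im [-20.7 -33.5 230.4] yawerr -0.02 F im [-7.7  0.3  1. ] open 55.7 q [ -6.  44.  15. 111. -22.  28.  24.]
inc [-0.19  0.02  0.02] yaw -0.0
```

Call:
send_rows:
  increments:
    - {"grip": -0.3, "x": -0.06, "y": 0, "z": 0, "yaw": 0}
    - {"grip": -0.3, "x": -0.12, "y": 0, "z": 0, "yaw": 0}
    - {"grip": -0.3, "x": -0.18, "y": 0, "z": 0, "yaw": 0}
    - {"grip": -0.3, "x": -0.18, "y": 0, "z": 0, "yaw": 0}

```text
time_s: 6.35
position: [542.7, -65.3, 230.4]
orientation: [[-0.035, -0.005, 0.999], [-0.999, -0.002, -0.035], [0.002, -1.0, -0.004]]
contact_force: [-0.9, -7.0, 0.3]
opening: 55.7
```

```bash
python3 g.py -14 -34 230
```

```text
t 6.35 im [-17.2 -33.3 230.4] yawerr -0.1 F im [-7.1  0.6  0.3] open 55.7 q [ -6.  44.  15. 112. -23.  28.  23.]
inc [-0.13  0.02  0.03] yaw -0.02
```

Call:
send_rows:
  increments:
    - {"grip": -0.3, "x": -0.06, "y": 0, "z": 0.02, "yaw": 0}
    - {"grip": -0.3, "x": -0.12, "y": 0, "z": 0.02, "yaw": 0}
    - {"grip": -0.3, "x": -0.16, "y": 0, "z": 0.02, "yaw": 0}
    - {"grip": -0.3, "x": -0.16, "y": 0, "z": 0.02, "yaw": 0}

```text
time_s: 6.68
position: [542.8, -63.6, 230.4]
orientation: [[-0.037, -0.005, 0.999], [-0.999, -0.005, -0.037], [0.006, -1.0, -0.005]]
contact_force: [-1.6, -10.1, 2.2]
opening: 55.4
```

```bash
python3 g.py -12 -34 230; python3 - <<'E'
from bench import env
from h import *
e=env.camera("scene");draw(e,(510,-47,-1.9),22,(215,145,305,235),"pics/j.png",6)
E
```

```text
t 6.6833 im [-15.6 -33.3 230.4] yawerr -0.21 F im [-10.1   1.3   2.2] open 55.4 q [ -6.  44.  16. 112. -23.  28.  23.]
inc [-0.14  0.02  0.03] yaw -0.04
```

View pics/j.png

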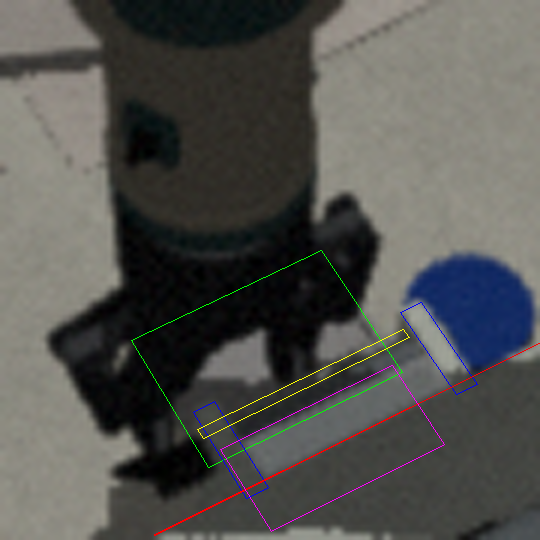

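Call:
send_rows:
  increments:
    - {"grip": -0.3, "x": -0.15, "y": 0, "z": 0.02, "yaw": 0}
    - {"grip": -0.3, "x": -0.25, "y": 0, "z": 0.02, "yaw": 0}
    - {"grip": -0.3, "x": -0.25, "y": 0, "z": 0.02, "yaw": 0}

```text
time_s: 6.98
position: [542.7, -62.4, 230.5]
orientation: [[-0.04, -0.005, 0.999], [-0.999, -0.013, -0.04], [0.013, -1.0, -0.004]]
contact_force: [-1.4, -15.9, 1.1]
opening: 55.6
```

```bash
python3 g.py -12 -34 230
```

```text
t 6.9833 im [-14.3 -33.2 230.5] yawerr -0.39 F im [-15.9   0.9   1.1] open 55.6 q [ -7.  44.  16. 112. -22.  28.  23.]
inc [-0.09  0.02  0.03] yaw -0.08
```

Call:
send_rows:
  increments:
    - {"grip": -0.3, "x": -0.25, "y": 0, "z": 0.02, "yaw": 0}
    - {"grip": -0.3, "x": -0.3, "y": 0, "z": 0.02, "yaw": 0}
    - {"grip": -0.3, "x": -0.3, "y": 0, "z": 0.02, "yaw": 0}

```text
time_s: 7.23
position: [542.6, -60.9, 230.6]
orientation: [[-0.043, -0.005, 0.999], [-0.999, -0.022, -0.043], [0.023, -1.0, -0.004]]
contact_force: [-2.7, -18.0, 0.3]
opening: 55.6
```

```bash
python3 g.py -26 -34 230
```

```text
t 7.2333 im [-12.8 -33.1 230.6] yawerr -0.59 F im [-18.1   2.1   0.3] open 55.6 q [ -8.  44.  17. 112. -22.  28.  22.]
inc [0.53 0.04 0.04] yaw -0.12
```

Call:
send_rows:
  increments:
    - {"grip": -0.3, "x": 0.2, "y": 0, "z": 0, "yaw": 0}
    - {"grip": -0.3, "x": 0.4, "y": 0, "z": 0, "yaw": 0}
    - {"grip": -0.3, "x": 0.5, "y": 0, "z": 0, "yaw": 0}
    - {"grip": -0.3, "x": 0.5, "y": 0, "z": 0, "yaw": 0}

```text
time_s: 7.57
position: [542.3, -73.0, 231.1]
orientation: [[-0.043, -0.004, 0.999], [-0.999, -0.021, -0.043], [0.021, -1.0, -0.003]]
contact_force: [0.3, -2.7, 2.5]
opening: 55.7
```

```bash
python3 g.py -28 -34 230; python3 - <<'E'
from bench import env
from h import *
e=env.camera("scene");draw(e,(510,-47,-1.9),22,(215,145,305,235),"pics/k.png",6)
E
```

```text
t 7.5667 im [-24.9 -33.2 231.1] yawerr -0.58 F im [-2.7 -0.4  2.5] open 55.7 q [ -6.  44.  17. 112. -22.  28.  23.]
inc [0.12 0.05 0.04] yaw -0.12
```

View pics/k.png

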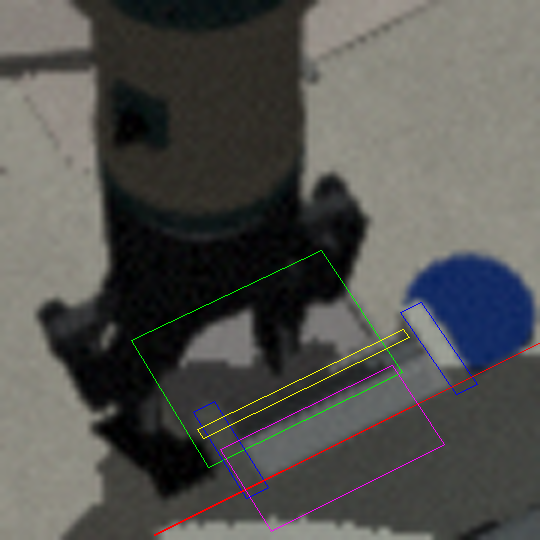

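Call:
send_rows:
  increments:
    - {"grip": -0.3, "x": 0.1, "y": -0.3, "z": 0, "yaw": 0}
    - {"grip": -0.3, "x": 0.1, "y": -0.6, "z": 0, "yaw": 0}
    - {"grip": -0.3, "x": 0.1, "y": -0.9, "z": 0, "yaw": 0}
    - {"grip": -0.3, "x": 0.1, "y": -1.3, "z": 0, "yaw": 0}
    - {"grip": -0.3, "x": 0.1, "y": -1.8, "z": 0, "yaw": 0}

```text
time_s: 8.03
position: [542.1, -73.4, 276.7]
orientation: [[-0.042, -0.006, 0.999], [-0.999, -0.02, -0.042], [0.02, -1.0, -0.005]]
contact_force: [0.4, 1.3, 0.4]
opening: 55.6
```

Call:
send_rows:
  increments:
    - {"grip": -0.3, "x": 0.0, "y": -1, "z": 0, "yaw": 0}
    - {"grip": -0.3, "x": 0.0, "y": -2, "z": 0, "yaw": 0}
    - {"grip": -0.3, "x": 0, "y": -3.5, "z": 0, "yaw": 0}
    - {"grip": -0.3, "x": 0, "y": -5, "z": 0, "yaw": 0}
    - {"grip": -0.3, "x": 0, "y": -5, "z": 0, "yaw": 0}

```text
time_s: 8.45
position: [544.7, -70.7, 409.1]
orientation: [[-0.041, 0.007, 0.999], [-0.999, -0.02, -0.041], [0.02, -1.0, 0.008]]
contact_force: [1.0, -1.7, -0.7]
opening: 55.5
```

Call:
send_rows:
  increments:
    - {"grip": -0.3, "x": 4, "y": -1, "z": 0, "yaw": 0}
    - {"grip": -0.3, "x": 5.5, "y": -1, "z": 0, "yaw": 0}
    - {"grip": -0.3, "x": 7, "y": -1, "z": 0, "yaw": 0}
    - {"grip": -0.3, "x": 8, "y": -1, "z": 0, "yaw": 0}
    - {"grip": -0.3, "x": 8, "y": -1, "z": 0, "yaw": 0}

```text
time_s: 8.87
position: [535.8, -271.6, 439.5]
orientation: [[-0.04, 0.008, 0.999], [-0.999, -0.02, -0.04], [0.02, -1.0, 0.009]]
contact_force: [0.2, -0.1, 1.1]
opening: 55.4
```

```bash
python3 g.py; python3 - <<'E'
from bench import env
from h import *
import pickle
D={c:env.camera(c) for c in("top","scene")};pickle.dump(D,open("d1.pkl","wb"))
pose=(510,-47,-1.9)
draw(D["top"],pose,22,(205,135,285,225),"pics/l.png",5)
draw(D["scene"],pose,22,(220,150,300,240),"pics/m.png",5)
cv2.imwrite("pics/n.png",np.hstack([cv2.imread("pics/l.png"),cv2.imread("pics/m.png")]))
E
```

```text
t 8.8667 im [-223.6  -33.3  439.5] yawerr -0.4 F im [-0.1 -0.2  1.1] open 55.4 q [  8.  31.  25.  94. -14.  57.  36.]
```

View pics/n.png

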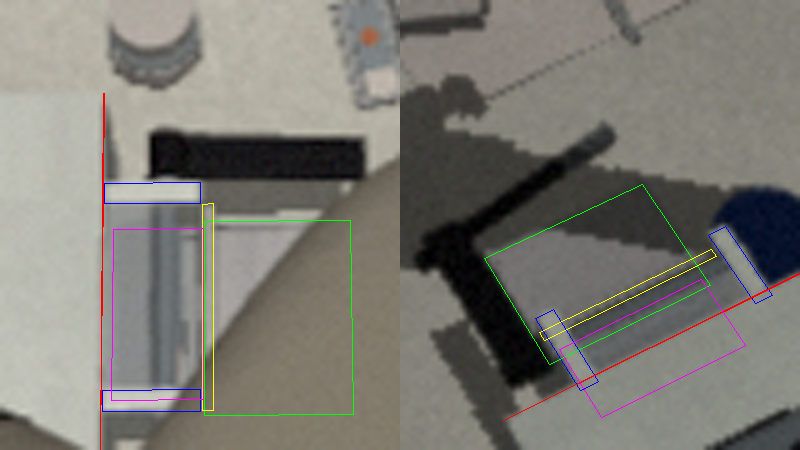

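Call:
send_rows:
  increments:
    - {"grip": -0.3, "x": 2, "y": -1, "z": -2, "yaw": 0}
    - {"grip": -0.3, "x": 4, "y": -1, "z": -2, "yaw": 0}
    - {"grip": -0.3, "x": 6, "y": -1, "z": -2, "yaw": 0}
    - {"grip": -0.3, "x": 8, "y": -1, "z": -2, "yaw": 0}
    - {"grip": -0.3, "x": 8, "y": -1, "z": -2, "yaw": 0}

```text
time_s: 9.38
position: [475.6, -459.0, 470.0]
orientation: [[-0.048, 0.009, 0.999], [-0.999, -0.025, -0.048], [0.024, -1.0, 0.01]]
contact_force: [0.6, 0.6, 0.0]
opening: 56.0
```

```bash
python3 g.py; python3 - <<'E'
from bench import env
from h import *
import pickle
D={c:env.camera(c) for c in("top","scene")};pickle.dump(D,open("d1.pkl","wb"))
for c in D: print(c,[(round(r["p"],2),np.round(r["centre"]).tolist()) for r in env.landmark_of(c,"carrier")])
for t in "dish jar marker scalpel mailer dimmer lever_pad".split(): print(t,[(round(r["p"],2),np.round(r["centre"]).tolist()) for r in env.landmark_of("top",t)][:2])
def crop(d,roi,k=9):
    c0,r0,c1,r1=roi;return cv2.resize(d["pixels"][r0:r1,c0:c1,::-1],None,fx=k,fy=k,interpolation=cv2.INTER_CUBIC)
a=crop(D["top"],(215,160,258,224));b=crop(D["scene"],(242,188,285,252-24))
b=np.vstack([b,np.zeros((a.shape[0]-b.shape[0],b.shape[1],3),np.uint8)])
cv2.imwrite("pics/o.png",np.hstack([a,b]))
# straightened luminance profiles along imager x at plate top height, top camera, for 3 bands of imager y
for c in D:
  g=cv2.cvtColor(D[c]["pixels"],cv2.COLOR_RGB2GRAY).astype(np.float32)
  xs=np.arange(-16,9,1.)
  for yb in((-40,-22),(-10,10),(22,40),(45,49),(-49,-45)):
    P=[[x,y,78] for x in xs for y in np.linspace(*yb,10)]
    q=proj(D[c],im2w(P,(510,-47,-1.9))).astype(np.float32)
    v=cv2.remap(g,q[:,:1],q[:,1:],cv2.INTER_LINEAR).reshape(len(xs),10).mean(1)
    print(c,yb,v.astype(int).tolist())
E
```

```text
t 9.3833 im [-412.9   20.7  470. ] yawerr -0.86 F im [ 0.6 -0.6  0. ] open 56.0 q [ 27.  35.  26.  81. -15.  65.  52.]
top [(0.86, [656.0, -138.0, -2.0]), (0.79, [507.0, -19.0, 51.0]), (0.68, [319.0, 228.0, 1.0])]
scene [(0.72, [656.0, -143.0, 0.0]), (0.58, [317.0, 226.0, -4.0]), (0.48, [509.0, -26.0, 47.0])]
dish [(0.69, [405.0, -73.0, -2.0]), (0.62, [508.0, -47.0, 47.0])]
jar [(0.6, [664.0, -28.0, -1.0])]
marker [(0.56, [509.0, -169.0, -4.0])]
scalpel [(0.44, [388.0, -292.0, -2.0])]
mailer [(0.7, [493.0, -317.0, -6.0]), (0.34, [509.0, -121.0, 46.0])]
dimmer [(0.9, [556.0, -394.0, 2.0])]
lever_pad [(0.88, [578.0, -114.0, 87.0])]
top (-40, -22) [143, 143, 144, 143, 143, 142, 141, 138, 134, 130, 135, 139, 141, 143, 138, 121, 105, 102, 101, 105, 113, 121, 123, 124, 122]
top (-10, 10) [150, 151, 151, 151, 152, 152, 151, 149, 144, 140, 143, 145, 147, 149, 146, 135, 123, 122, 122, 125, 131, 135, 133, 131, 125]
top (22, 40) [151, 152, 153, 154, 154, 154, 153, 152, 147, 143, 145, 149, 151, 152, 148, 131, 114, 113, 114, 120, 131, 140, 139, 138, 139]
top (45, 49) [155, 154, 153, 153, 153, 153
[... 174 characters left out ...]
31, 118, 106, 99, 93, 91, 94, 96, 95, 95, 94]
scene (-40, -22) [111, 111, 112, 113, 113, 114, 114, 114, 113, 113, 112, 111, 110, 106, 100, 91, 85, 83, 84, 85, 85, 87, 87, 88, 91]
scene (-10, 10) [109, 109, 109, 108, 107, 106, 106, 105, 103, 101, 100, 99, 97, 93, 84, 74, 69, 68, 70, 72, 74, 74, 74, 74, 77]
scene (22, 40) [103, 102, 101, 101, 101, 100, 101, 102, 101, 99, 98, 98, 97, 92, 83, 73, 66, 65, 67, 70, 72, 73, 74, 73, 73]
scene (45, 49) [126, 125, 125, 125, 125, 124, 122, 119, 115, 108, 98, 89, 80, 73, 66, 61, 59, 62, 66, 70, 72, 73, 72, 72, 72]
scene (-49, -45) [111, 112, 113, 114, 113, 112, 113, 113, 112, 111, 110, 108, 106, 107, 108, 110, 111, 112, 111, 111, 110, 111, 114, 116, 115]
```

```bash
python3 - <<'E'
from h import *
import pickle
D=pickle.load(open("d1.pkl","rb"));xs=np.arange(-10,9,1.)
g=cv2.cvtColor(D["top"]["pixels"],cv2.COLOR_RGB2GRAY).astype(np.float32)
for yb in((45.5,52.5),(-52.5,-45.5)):
    P=[[x,y,104] for x in xs for y in np.linspace(*yb,10)]
    q=proj(D["top"],im2w(P,(510,-47,-1.9))).astype(np.float32)
    print(yb,cv2.remap(g,q[:,:1],q[:,1:],cv2.INTER_LINEAR).reshape(len(xs),10).mean(1).astype(int).tolist())
E
```

```text
(45.5, 52.5) [153, 149, 144, 144, 147, 150, 152, 154, 144, 135, 140, 151, 162, 174, 183, 184, 184, 184, 183]
(-52.5, -45.5) [89, 88, 87, 88, 89, 89, 89, 91, 102, 113, 131, 149, 163, 172, 180, 181, 181, 181, 181]
```

```bash
python3 - <<'E'
import pickle
from h import *
d=pickle.load(open("d0.pkl","rb"))["scene"]
J=cv2.imread("pics/j.png")
for th in(1.4,1.5,1.6,1.7,1.8,1.9):
  s=th-.559; P=[[16-r*np.cos(s)-2.5*np.sin(s),y,94-r*np.sin(s)+2.5*np.cos(s)] for r in(95,) for y in(-58,-80)]
  q=(proj(d,im2w(P,(510,-47,-1.9)))-[214.5,144.5])*6
  print(th,np.round(q).tolist())
g=cv2.cvtColor(J,cv2.COLOR_BGR2GRAY)[::6,::6]   # back to native pixels
print(g[66:86,12:40])
D=pickle.load(open("d1.pkl","rb"));g=cv2.cvtColor(D["top"]["pixels"],cv2.COLOR_RGB2GRAY)
print(g[165:222:1,238:258])
E
```

```text
1.4 [[138.0, 417.0], [93.0, 439.0]]
1.5 [[146.0, 437.0], [102.0, 458.0]]
1.6 [[154.0, 456.0], [110.0, 477.0]]
1.7 [[164.0, 475.0], [120.0, 497.0]]
1.8 [[173.0, 494.0], [129.0, 516.0]]
1.9 [[183.0, 513.0], [139.0, 535.0]]
[[143  98  34   8   8  11  11   7   9  13   8   7  13   7   9   7   8  22
   37  49  53  52  53  55  53  52  53  50]
 [141 129  80  28   8  10  13   7   9  12   6   5   6   5   8   9  10  32
   50  51  52  56  60  65  62  54  50  50]
 [137 139 127  67  15   9  10   6   8  10   7   3   3   4  10  10  16  37
   51  51  56  64  69  71  70  59  51  51]
 [136 138 143  96  32   9   2   9  11   8   5   3   3   4   7  13  22  41
   54  54  56  66  72  74  72  29 226  48]
 [138 139 141 126  66  15   5   5   7  11   5   4   4   7  20  31  26  38
  150  50  55  29  70  71 226  68  58  46]
 [139 138 139 140  93  32   8   4  28  49  25  11  10  14  34  44  31  41
   55  51  58  65 226  71  70  70 226  52]
 [140 140 140 140 124  79  45  41  84 114  67  17   3   9  33  46  33  47
   66  58  52  62  66  68 226  69  70  56]
 [140 142 141 140 142 126 109 110 131 146  97  35   8   8  3
[... 953 characters left out ...]
17  20  40  50  57  66  63  64  66  66]
 [142 139 138 139 140 144 107  72  65  64  64  65  67  66  42  14  16  25
   40  53  62  68  63  61  63  63  64  65]
 [141 141 140 139 138 143 106  72  69  68  68  66  64  64  62  41  40  52
   61  67  68  67  63  63  67  64  76  66]
 [142 142 141 140 143 142 104  73  72  69  67  68  67  67  68  62  64  67
   69  69  67  62  61  65  76  65  66  69]
 [142 142 139 139 145 147 105  70  68  66  65  66  68  66  65  66  68  69
   67  68  67  63  76  65  65  65  67  67]]
[[ 13  15   8 ...  26  18  26]
 [ 12  17  19 ...  13  24  25]
 [ 16  23   8 ...  19  22  21]
 ...
 [ 80  80  87 ... 146 146 124]
 [ 86  85  88 ... 162 159 155]
 [ 90  89  91 ... 161 161 161]]
```

```bash
python3 - <<'E'
from h import *
import pickle
d=pickle.load(open("d1.pkl","rb"))["scene"]
K=cv2.imread("pics/k.png");A=cv2.resize(d["pixels"][145:235,215:305,::-1],None,fx=6,fy=6,interpolation=cv2.INTER_CUBIC)
xs=np.arange(-14,10,1.)
for yb in((-42,-25),(12,25),(25,42)):
  P=[[x,y,78] for x in xs for y in np.linspace(*yb,30)]
  q=((proj(d,im2w(P,(510,-47,-1.9)))-[214.5,144.5])*6).astype(np.float32)
  for n,I in(("before",K),("after",A)):
    v=cv2.remap(cv2.cvtColor(I,cv2.COLOR_BGR2GRAY).astype(np.float32),q[:,:1],q[:,1:],cv2.INTER_LINEAR).reshape(len(xs),30)
    print(yb,n,np.median(v,1).astype(int).tolist())
E
```

```text
(-42, -25) before [54, 52, 51, 50, 52, 53, 53, 52, 51, 141, 49, 48, 47, 46, 107, 40, 39, 38, 38, 38, 40, 46, 80, 71]
(-42, -25) after [108, 107, 107, 107, 106, 105, 105, 105, 105, 105, 106, 103, 94, 80, 69, 68, 70, 73, 76, 76, 75, 76, 80, 86]
(12, 25) before [70, 60, 59, 64, 68, 70, 68, 69, 79, 155, 98, 93, 82, 74, 56, 43, 38, 36, 36, 37, 39, 45, 78, 64]
(12, 25) after [108, 108, 107, 107, 106, 105, 102, 100, 99, 100, 99, 91, 79, 67, 61, 64, 70, 73, 74, 74, 73, 72, 73, 77]
(25, 42) before [117, 116, 116, 116, 116, 111, 105, 102, 102, 164, 107, 101, 87, 76, 76, 67, 72, 71, 65, 58, 55, 54, 76, 66]
(25, 42) after [107, 106, 105, 105, 105, 103, 99, 96, 98, 100, 98, 92, 80, 67, 61, 62, 67, 71, 73, 75, 73, 72, 72, 77]
```

```bash
python3 -c "
from bench import env
print(env.close_job())"
```

```text
the job is handed in; nothing more can be done
None
```

The carrier is loaded and the job is handed in at about 10 s on the robot's clock. No check could rule out a gap under the front plate of up to about 1.5 mm.

**What I did:** One fingertip pressed the lever and held it while the other pushed the shelf carrier straight in near its middle. In the camera pictures the flap stood at about 1.04 rad at the start of the push and 1.58 rad at the end. I then backed the finger off the plate and raised the gripper so the flap came down, and moved the arm clear.

**What the last checks showed:**
- **Seating:** The pushing fingertip stopped rigidly, moving only about 0.1 mm while the force rose from 10 to 18 N. The lever was not at its end stop then, so it was the carrier that had stopped.
- **Squareness:** The plate edges lie on the same line in all five strips across its width in the top view. The carrier's network position averages about imager x 24 mm, against 22 mm for home.
- **Release:** On the left half of the plate, the part comparable before and after, its edge did not move by more than about half a millimetre when the flap came down. The lever pad came to rest at about 87 mm, which fits the flap lying on the rims.
- **Other items:** The dish, jar, marker, scalpel, mailer and dimmer are within a few millimetres of where they started. I did not re-check the forceps.

**Less certain:** My reading of the top view allows a gap of 0 to about 1.5 mm at the plate, which is below what that camera can resolve. I relied on the rigid stop for flushness. The last close-up could not be viewed because the picture limit was reached, so I used pixel profiles instead.

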